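# Hardness check on a skateboard wheel

### The job

Take the wheel with the dark dot out of the wooden rack and slide its axle fully home into the bore of the slanted test seat, then let go of it. Then take the hardness gauge from its holder and hold its tip on the dot, square to the wheel's face, pressing gently so that the spring plunger is about half way in. Leave the other wheel in the rack; your program finishes while still holding the gauge pressed there.

Things in the scene. Friction and masses are not known exactly. Their poses are not given: they have to be found in the camera images.
- wheel: off-white skateboard wheel, 54 mm diameter and 32 mm thick, fixed on a steel stub axle 12 mm in diameter that sticks 32 mm out below it (last 5 mm tapered to 7 mm); a 13 mm wide nut stands 5 mm proud on top. It starts upright in one of the rack's two holes, wheel face resting on the rack. Origin: centre of the wheel's lower face, where the axle leaves it; z along the axle, upward. About 160 g, can vary by a third
- spot (a point): centre of the dark 10 mm dot on the wheel's upper face (32 mm above the wheel's origin along its z), 17.5 mm off the axis along the wheel's own x; turns with the wheel
- other_wheel: the other wheel in the rack: smaller, 46 mm diameter and 24 mm thick, no dot, same axle; origin as for the wheel; to be left where it is
- rack: fixed wooden block 85 x 215 x 40 mm high (x, y, z) with two 16 mm holes 116 mm apart along its y axis (58 mm to either side of the middle), one wheel in each; origin at the centre of its underside
- seat: aluminium block 46 x 46 mm and 44 mm deep on a fixed steel test stand, with the bore in the middle of its top face: 14.5 mm diameter, 40 mm deep, mouth bevelled. The block leans 0.26 rad (15 degrees) from the vertical, to its own -x side (roughly towards the robot). Origin: centre of the bore's mouth, 92 mm above the table; z points out of the bore along its axis. The wheel is home when its lower face lies on this top face, its origin at this origin
- gauge: hand-held hardness gauge, 131 mm long, about 190 g (can vary by a quarter), standing upright in its holder, tip down. From the tip: plunger 8 mm diameter and 20 mm long, steel nose 26 mm diameter (20 to 55 mm), collar 42 mm diameter (55 to 63 mm) that rests on the holder, black grip barrel 28 mm diameter (63 to 125 mm) to be gripped, cap 24 mm diameter (to 131 mm). Origin: the tip of the plunger when it is fully out; z along the gauge, from tip to cap
- gauge_tip (a point): the flat 6 mm end of the gauge's plunger; moves with the plunger
- plunger (a joint): how far the gauge's plunger is pushed in (m): 0 fully out, 0.010 at the stop; the spring gives 1 N at the start of travel, 3.5 N half way (0.005), 6 N at the stop
- holder: fixed dark wooden block 72 x 72 x 60 mm high with a 32 mm hole right through, in which the gauge's nose hangs loosely; lift the gauge 60 mm to clear it; origin at the centre of its underside
Mind the look-alikes: they are no part of the job. Leave any yellow look-alike of the wheel alone.

How it is judged (in metres and radians):
On the way:
1. the dotted wheel is fully home in the test seat and let go (z of wheel in the frame of seat between -0.003 and 0.003 m and x of wheel in the frame of seat between -0.004 and 0.004 m and y of wheel in the frame of seat between -0.004 and 0.004 m and angle between the z axis of wheel and the z axis of seat, either way round below 0.08 rad and contact force between the fingers and wheel below 0.1 N and linear speed of wheel below 0.02 m/s), for 0.2 s.
At the end, for the whole second after the job is handed in: wheel home in the seat (3 mm along, 4 mm across, 0.08 rad), free of the fingers; gauge held still by the fingers alone, tip within 5 mm of the dot centre, axis within 0.12 rad of square, plunger in 2.5 to 7.5 mm, push on wheel 1.5 to 8 N; other wheel moved under 20 mm (z of wheel in the frame of seat between -0.003 and 0.003 m and x of wheel in the frame of seat between -0.004 and 0.004 m and y of wheel in the frame of seat between -0.004 and 0.004 m and angle between the z axis of wheel and the z axis of seat, either way round below 0.08 rad and contact force between the fingers and wheel below 0.1 N and distance between gauge_tip and spot below 0.005 m and angle between the z axis of gauge and the z axis of seat, either way round below 0.12 rad and z of gauge in the frame of seat below 0.05 m and value of joint plunger between 0.0025 and 0.0075 m and contact force between gauge and wheel between 1.5 and 8 N and contact force between the fingers and gauge above 1 N and contact force between gauge and holder below 0.1 N and contact force between gauge and seat below 0.1 N and linear speed of gauge below 0.02 m/s and distance of other_wheel from where it was at the start of the episode below 0.02 m); the arm keeps its last pose, push and grip.
It fails at once if the gauge is rammed into the wheel (over 20 N) (contact force between gauge and wheel above 20 N).
It fails at once if the other wheel is taken or knocked from its place (moved over 20 mm) (distance of other_wheel from where it was at the start of the episode above 0.02 m).
It also fails if it takes over 56 s, if anything falls off the work surface, if the arm or the gripper's body presses on something with over 40 N, if the wrist force passes 120 N, or if a joint passes its speed limit or range.

### The arm

A 6-joint arm with a two-finger parallel gripper is mounted at the origin on the work surface. World frame = base frame: x ahead of the robot, y to its left, z up, the work surface at z = 0. Lengths are in mm, angles in rad, forces in N, time in s.
With the tool pointing down it reaches from about 400 to 925 mm from the base axis. Payload 12.5 kg.
Tool frame: the origin (TCP) lies at the very end of the fingers, on their centre line; the grasp point (between the pads) lies 19 mm behind it; z points along the fingers, y is the line along which they close (so a half turn about z gives the same grasp; the last joint's range is limited). The gripper opens to 95 mm and grips with 3 to 60 N. Pads are 20 mm wide; open, the fingers measure 119 mm over their backs; the gripper's body (75 mm by 180 mm) begins 59 mm behind the grasp point.
Start: joints at [1.199, 0.491, 1.559, -0, 1.092, -0.106], TCP at [164.158, 603.075, 214.661] pointing down, gripper open.
Joint ranges: [-3.1, 3.1], [-0.84, 2.19], [0.05, 2.79], [-1.13, 4.28], [0.06, 2.93], [-2.69, 2.69]. Speed limits (rad/s): [2.22, 2.22, 2.79, 3.14, 3.14, 3.14].

### API

Orientations are given as a rotation vector (axis times angle).
In Python, from station import status, read_camera, workorder gives the robot as it stands.
- The arm moves only by the shell command python3 -m creep 'ROWS' [OPENING]. ROWS is JSON, a list of rows, each an object with "xyz": the shift along the tool's x, y, z normalised to -1 to 1, where 1 is 300 mm, a list of three; "twist": the turn, a rotation vector about the tool's x, y, z normalised to -1 to 1, where 1 is pi rad, a list of three. A call has 1 to 10 rows; each row is the pose to reach, as a shift and turn from the pose commanded when the call began, along the tool's axes at that moment, turning the shorter way round; what a row does not reach only later rows make up. A row lasts 1/12 s, in which the tool goes at most 41.7 mm and 7.16 degrees, less where a joint would pass 70% of its speed; a pose out of reach is approached as far as the arm can. A call with a number of a shift or a turn outside -1 to 1 is refused whole. A call with a gripper value outside its range is refused whole. OPENING is the opening, from -1 (shut) to 1 (fully open), set as the call begins (- or left out, the last holds). The fingers move at their own pace and stop on an object; the grip force is fixed at half the most. Time passes only in rows, so rows that repeat a pose let the fingers close. It gives the time, the measured TCP pose, the force, the opening and the grip force at its end, in the units of the state.
- status.sense(): the state, without advancing time (a new reading comes with each control period).
- read_camera(name): name is "scene" or "side" or "wrist"; returns a dict with "color" (384x512x3 uint8, red, green, blue), "intrinsics" (3x3 intrinsics, pixels), "k1" (the pictures are not rectified: a ray, as slopes to the right and down, at radius r is drawn at 1 + k1 r^2 times it, then the intrinsics apply), "rvec" (rotation vector, rad) and "tvec" (3), from world to camera coordinates, as OpenCV has them. Camera axes: x right, y down, z forward; pixel columns grow to the right and rows downward; lengths in mm; the calibration is good to about 2 mm. A picture is of the moment at which its call begins. There is no depth.
- workorder.finish_job(): hands the job in; it is judged then, once.
The state is a dict: "time_s": time; "joint_positions": joint angles; "joint_vel": joint speeds; "joint_torque": joint torques, N m; "tool_pos": TCP position; "eef_rot": TCP orientation; "ft_force": force on the tool from outside, world axes, zero at the start; "moment": the same for the moment, N m; "opening": opening from 0.0 (shut) to 1.0 (fully open); "gripper_force": force on a finger pad.
Only numpy, scipy, OpenCV 4.12 (cv2) and the standard library are available. Lean on these libraries where they do the work, as an engineer would, in place of code of your own. Each camera call takes 0.05 s, during which the arm holds its last target. There are 200 camera calls.

## Working session

There is one attempt and no reset: what is moved stays moved. The work goes in short steps, Python scripts to look and compute and a shell command to move; the robot and the scene stay as the last step left them, time stands still between calls to the robot, and variables do not carry over. Pictures are saved under pics/ and viewed, at most 10 in all, crops included, and the job is handed in when it is done.

```bash
ls; mkdir -p pics
cat > h.py <<'E'
import numpy as np, cv2
from station import status, read_camera
from scipy.spatial.transform import Rotation as R
def save(name,f):
    c=read_camera(name); cv2.imwrite(f,cv2.cvtColor(c["color"],cv2.COLOR_RGB2BGR)); np.save(f+'.npy',c,allow_pickle=True); return c
def load(f): return np.load(f+'.npy',allow_pickle=True).item()
def ray(c,uv):
    K=np.array(c["intrinsics"]);u=(uv[0]-K[0,2])/K[0,0];v=(uv[1]-K[1,2])/K[1,1]
    d=np.array([u,v]);s=d.copy()
    for _ in range(20): s=d/(1+c["k1"]*(s@s))
    M=cv2.Rodrigues(np.array(c["rvec"],float))[0];t=np.array(c["tvec"],float).ravel()
    return -M.T@t, M.T@np.array([s[0],s[1],1.])
def plane(c,uv,z):
    o,d=ray(c,uv); return o+d*(z-o[2])/d[2]
def proj(c,P):
    M=cv2.Rodrigues(np.array(c["rvec"],float))[0];p=M@np.array(P,float)+np.array(c["tvec"],float).ravel()
    s=p[:2]/p[2]; s=s*(1+c["k1"]*(s@s)); K=np.array(c["intrinsics"]); return K[:2,:2].diagonal()*s+K[:2,2]
def two(c1,u1,c2,u2):
    o1,d1=ray(c1,u1);o2,d2=ray(c2,u2)
    A=np.stack([d1,-d2],1);x=np.linalg.lstsq(A,o2-o1,rcond=None)[0]
    a=o1+x[0]*d1;b=o2+x[1]*d2; return (a+b)/2,np.linalg.norm(a-b)
def delta(P,Rm):
    "rows numbers to reach TCP P with rot Rm from measured"
    s=status.sense();R0=R.from_rotvec(s["eef_rot"]).as_matrix()
    return (R0.T@(np.array(P)-np.array(s["tool_pos"]))/300).round(4),(R.from_matrix(R0.T@Rm).as_rotvec()/np.pi).round(4)
E
python3 - <<'E'
from h import *
a=[save(n,f'pics/{n}0.png') for n in("scene","side")]
cv2.imwrite('pics/both.png',np.vstack([cv2.imread('pics/scene0.png'),cv2.imread('pics/side0.png')])[:, :])
for c in a: print(-cv2.Rodrigues(c["rvec"])[0].T@np.array(c["tvec"]),c["intrinsics"],c["k1"])
s=status.sense();print(s);print(R.from_rotvec(s["eef_rot"]).as_matrix().round(3))
E
```

```text
pics
[1094.94607897  114.14561252  932.24223968] [[436.8052218    0.         251.48766879]
 [  0.         436.8052218  190.75559234]
 [  0.           0.           1.        ]] -0.08727679083300909
[ 202.78365461 -866.63652205  961.84627167] [[469.83468048   0.         252.34861881]
 [  0.         469.83468048 190.07318329]
 [  0.           0.           1.        ]] -0.16875579214632783
{'time_s': 0.1, 'joint_positions': array([ 1.19938449e+00,  4.91488110e-01,  1.55940230e+00, -1.08354878e-05,
        1.09168682e+00, -1.05602893e-01]), 'joint_vel': array([ 0.00086678, -0.00315636, -0.00142963, -0.00145154, -0.00027943,
        0.00135095]), 'joint_torque': array([ 2.34129715e-03, -6.13626695e+01, -2.58608401e+01,  6.93726470e-02,
        4.69639746e-02, -7.62128366e-05]), 'tool_pos': array([164.08377262, 602.85020784, 214.12237075]), 'eef_rot': array([-4.16266197e-01, -3.11366694e+00,  1.50625051e-03]), 'ft_force': array([-0.4784561 ,  0.26787372, -0.35793485]), 'moment': array([-0.01585807,  0.05559236,  0.02369361]), 'gripper_force': 0.0, 'opening': 1.0002135632503746}
[[-0.965  0.263 -0.   ]
 [ 0.263  0.965 -0.001]
 [ 0.    -0.001 -1.   ]]
```

View pics/scene0.png

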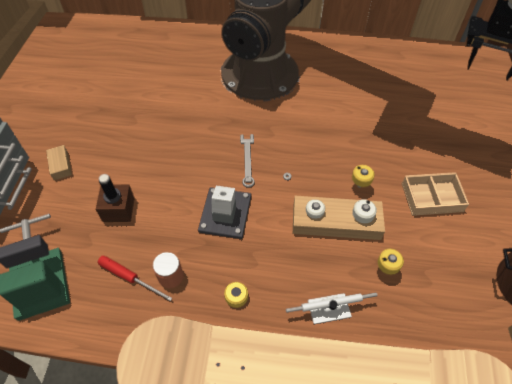

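View pics/side0.png

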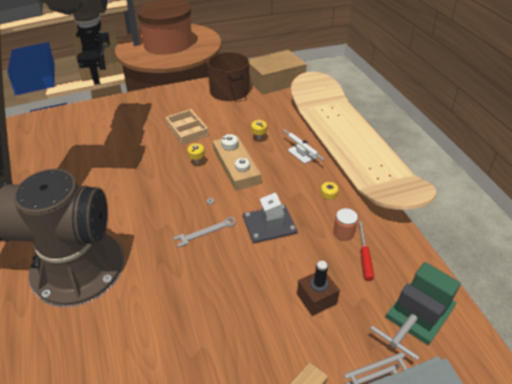

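Scene view: two off-white wheels stand in the rack. The one at (316,209) is smaller and the one at (365,211) is larger, with what looks like a dot at about (370,213). The yellow look-alikes are at (363,175), (391,262) and (236,294). The larger white wheel should be the one meant. The seat is at (225,203) and the gauge at (107,190). I'll confirm this with one enlarged crop.

Run:
```python
from h import *
a=cv2.imread('pics/scene0.png');b=cv2.imread('pics/side0.png')
def cr(i,x,y,w,h): return cv2.resize(i[y:y+h,x:x+w],(400,300),interpolation=cv2.INTER_CUBIC)
# scale 4 : 100x75
o=np.vstack([np.hstack([cr(a,290,180,100,75),cr(b,205,125,100,75)]),np.hstack([cr(a,180,175,100,75),cr(b,230,180,100,75)])])
cv2.imwrite('pics/crop1.png',o)
# upper: rack, lower: seat
o=np.vstack([np.hstack([cr(a,70,165,100,75),cr(b,275,250,100,75)])]);cv2.imwrite('pics/crop2.png',o)
```

```text
(no output)
```

View pics/crop1.png

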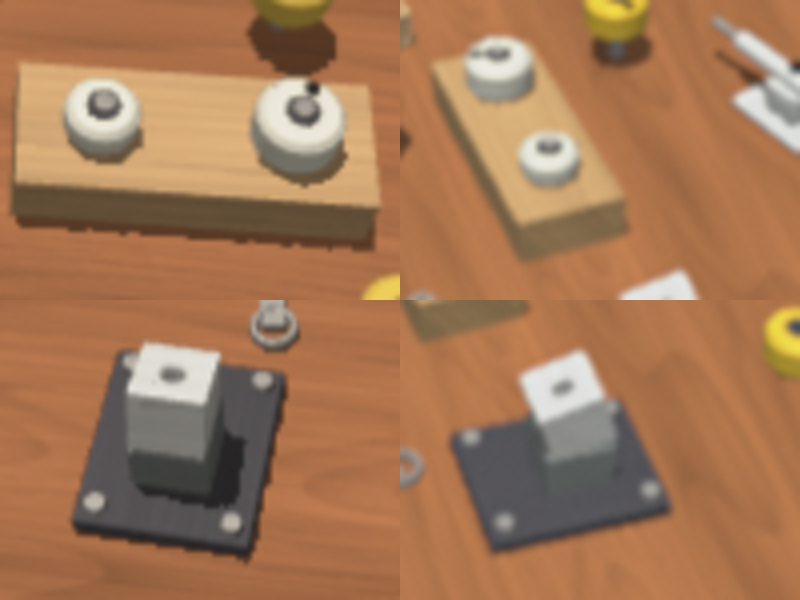

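View pics/crop2.png

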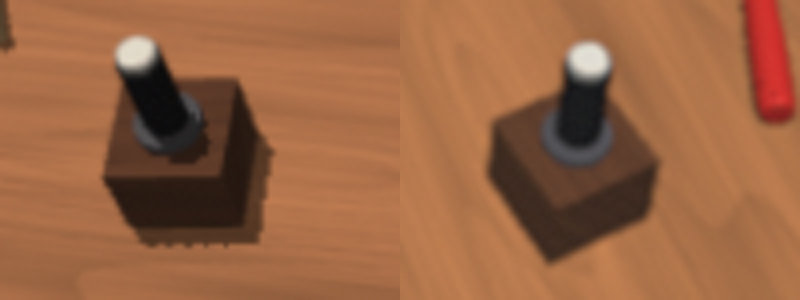

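Confirmed: the wheel in the right-hand rack hole is the larger one and has the dot. The other white wheel is small and plain. The lower crops show the seat's bore, and the gauge with its cap, barrel and collar.

Run:
```python
from h import *
a=load('pics/scene0.png');b=load('pics/side0.png')
for n,z,u,v in [("nut",77,(366,206),(229.5,136.5)),("dot",72,(368.2,202),(224,138)),("small nut",69,(316.2,204.5),(242.2,161)),("bore",92,(223,193.5),(270.75,201.75)),("cap",136,(104.25,177.5),(322,264.5))]:
    p,e=two(a,u,b,v);print(n,p.round(1),round(e,1),plane(a,u,z).round(1),plane(b,v,z).round(1))
A=[(143,345),(219,350),(208,403),(129,395)]; B=[(520,377),(584,351),(606,392),(538,417)]
for k in range(4):
    pa=(180+A[k][0]/4,175+(A[k][1]-300)/4)
    print(plane(a,pa,92).round(1))
for q in B: print(plane(b,(230+(q[0]-400)/4,180+(q[1]-300)/4),92).round(1))
# base plate corners from screw heads ~z=12
print("screws")
for q in [(130,362),(262,380),(231,522),(94,502)]: print(plane(a,(180+q[0]/4,175+(q[1]-300)/4),12).round(1))
for q in [(471,437),(606,405),(650,490),(505,522)]: print(plane(b,(230+(q[0]-400)/4,180+(q[1]-300)/4),12).round(1))
```

```text
nut [522.8 310.   78.9] 1.1 [521.  310.8  77. ] [523.7 311.8  77. ]
dot [506.3 317.   72.1] 1.1 [505.7 317.4  72. ] [506.6 316.5  72. ]
small nut [526.4 194.2  67.1] 4.2 [525.7 195.4  69. ] [526.7 189.4  69. ]
bore [537.  -24.4  90.6] 2.6 [536.8 -23.4  92. ] [537.2 -27.   92. ]
cap [ 556.8 -294.6  135.6] 3.7 [ 555.6 -293.3  136. ] [ 557.9 -296.3  136. ]
[518.5 -43.6  92. ]
[516.6   1.3  92. ]
[5.541e+02 4.000e-01 9.200e+01]
[554.3 -45.7  92. ]
[513.3  -8.5  92. ]
[563.1   1.4  92. ]
[562.5 -40.9  92. ]
[511.8 -48.2  92. ]
screws
[477.7 -64.7  12. ]
[481.2  21.   12. ]
[585.7  16.   12. ]
[582.2 -68.6  12. ]
[488.5  23.7  12. ]
[590.7  22.5  12. ]
[588.8 -65.4  12. ]
[484.7 -60.5  12. ]
```

Run:
```python
from h import *
D=np.array([[-1,0,0],[0,1,0],[0,0,-1.]])
print(delta((343,457,200),D),delta((522,311,180),D))
```

```text
(array([-0.7032, -0.3124,  0.0473]), array([-0.0003, -0.0001, -0.0846])) (array([-1.4067, -0.6252,  0.1142]), array([-0.0003, -0.0001, -0.0846]))
```

```bash
python3 -m creep '[{"xyz":[-0.703,-0.312,0.047],"twist":[0,0,-0.0846]},{"xyz":[-0.703,-0.312,0.047],"twist":[0,0,-0.0846]},{"xyz":[-0.703,-0.312,0.047],"twist":[0,0,-0.0846]},{"xyz":[-0.703,-0.312,0.047],"twist":[0,0,-0.0846]},{"xyz":[-0.703,-0.312,0.047],"twist":[0,0,-0.0846]},{"xyz":[-0.703,-0.312,0.047],"twist":[0,0,-0.0846]}]' 1
python3 - <<'E'
from h import *
D=np.array([[-1,0,0],[0,1,0],[0,0,-1.]])
print(delta((522,311,180),D))
E
```

```text
time_s: 0.6
tool_pos: [345.2, 455.0, 200.1]
eef_rot: [-0.002, -3.141, 0.001]
ft_force: [0.0, -0.1, 0.1]
opening: 1.001
gripper_force: 0.0
(array([-0.5898, -0.479 ,  0.0673]), array([-0.0002, -0.0001, -0.0004]))
```

```bash
python3 -m creep '[{"xyz":[-0.59,-0.48,0.067],"twist":[0,0,0]},{"xyz":[-0.59,-0.48,0.067],"twist":[0,0,0]},{"xyz":[-0.59,-0.48,0.067],"twist":[0,0,0]},{"xyz":[-0.59,-0.48,0.067],"twist":[0,0,0]},{"xyz":[-0.59,-0.48,0.067],"twist":[0,0,0]},{"xyz":[-0.59,-0.48,0.067],"twist":[0,0,0]},{"xyz":[-0.59,-0.48,0.067],"twist":[0,0,0]},{"xyz":[-0.59,-0.48,0.067],"twist":[0,0,0]}]'
python3 - <<'E'
from h import *
save("wrist","pics/w1.png")
E
```

```text
time_s: 1.27
tool_pos: [520.4, 312.5, 179.8]
eef_rot: [-0.003, -3.14, 0.0]
ft_force: [-0.4, 0.7, 0.4]
opening: 1.001
gripper_force: 0.0
```

View pics/w1.png

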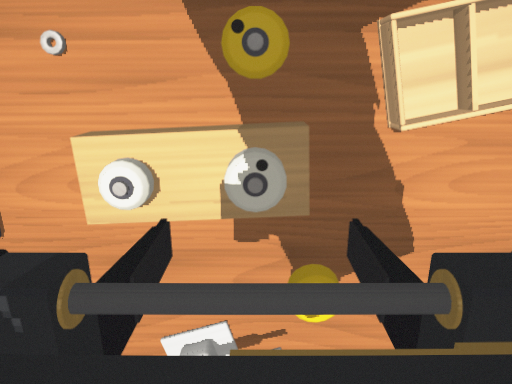

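The wrist view shows the dotted wheel's nut at (255,184), its dot at (262,165), and the small wheel's nut at (121,188).

Run:
```python
from h import *
c=load('pics/w1.png')
w=plane(c,(255,184),77);d=plane(c,(262,165),72);print(w,d,np.linalg.norm((w-d)[:2]),plane(c,(121,188),69))
D=np.array([[-1,0,0],[0,1,0],[0,0,-1.]])
print(delta((w[0],w[1],46),D))
```

```text
[520.68430333 308.9025977   77.        ] [505.78062793 314.73701918  72.        ] 16.00499966335353 [526.22259133 194.19589896  69.        ]
(array([-0.0039, -0.0148,  0.4471]), array([-0.    , -0.0003, -0.0002]))
```

```bash
python3 -m creep '[{"xyz":[-0.005,-0.012,0.15],"twist":[0,0,0]},{"xyz":[-0.005,-0.012,0.28],"twist":[0,0,0]},{"xyz":[-0.005,-0.012,0.38],"twist":[0,0,0]},{"xyz":[-0.005,-0.012,0.43],"twist":[0,0,0]},{"xyz":[-0.005,-0.012,0.446],"twist":[0,0,0]},{"xyz":[-0.005,-0.012,0.446],"twist":[0,0,0]}]'
python3 -m creep '[{"xyz":[0,0,0],"twist":[0,0,0]},{"xyz":[0,0,0],"twist":[0,0,0]},{"xyz":[0,0,0],"twist":[0,0,0]},{"xyz":[0,0,0],"twist":[0,0,0]},{"xyz":[0,0,0],"twist":[0,0,0]},{"xyz":[0,0,0],"twist":[0,0,0]},{"xyz":[0,0,0],"twist":[0,0,0]}]' -1
```

```text
time_s: 1.82
tool_pos: [520.3, 310.6, 45.9]
eef_rot: [0.002, -3.14, 0.001]
ft_force: [-0.1, -0.4, -0.2]
opening: 1.002
gripper_force: 0.0
time_s: 2.4
tool_pos: [521.7, 309.7, 46.9]
eef_rot: [0.0, 3.141, 0.0]
ft_force: [-0.4, -1.4, 0.8]
opening: 0.565
gripper_force: 1.4
```

```bash
python3 -m creep '[{"xyz":[0,0,0],"twist":[0,0,0]},{"xyz":[0,0,0],"twist":[0,0,0]},{"xyz":[0,0,-0.04],"twist":[0,0,0]},{"xyz":[0,0,-0.1],"twist":[0,0,0]},{"xyz":[0,0,-0.18],"twist":[0,0,0]},{"xyz":[0,0,-0.28],"twist":[0,0,0]},{"xyz":[0,0,-0.38],"twist":[0,0,0]},{"xyz":[0,0,-0.46],"twist":[0,0,0]},{"xyz":[0,0,-0.5],"twist":[0,0,0]},{"xyz":[0,0,-0.5],"twist":[0,0,0]}]'
python3 - <<'E'
from h import *
save("wrist","pics/w2.png")
def seatR(yaw,flip=1):
    zs=R.from_euler('zy',[yaw,-0.26]).as_matrix()   # seat frame
    return zs@np.array([[-1,0,0],[0,1,0],[0,0,-1.]]),zs
T,S=seatR(np.radians(-2))
o=np.array([537,-24.5,92])
print(S[:,2],delta(o+S[:,2]*(110),T))
E
```

```text
time_s: 3.23
tool_pos: [522.3, 310.2, 200.2]
eef_rot: [-0.0, 3.137, 0.003]
ft_force: [-0.2, 0.2, -1.3]
opening: 0.561
gripper_force: 30.0
[-2.57080552e-01  8.67361738e-19  9.66389978e-01] (array([ 0.0435, -1.1147, -0.0019]), array([-0.0011, -0.082 ,  0.011 ]))
```

View pics/w2.png

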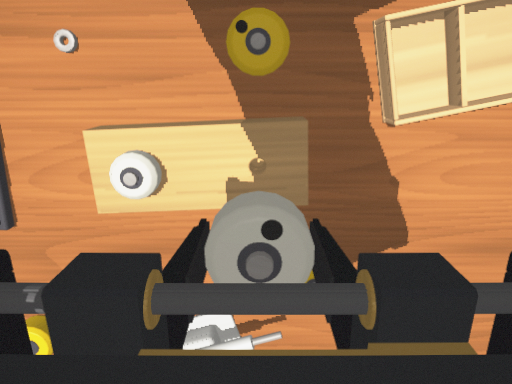

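The wheel is held and clear of the rack, with its nut at (260,264) and dot at (272,230). Next I'll work out where it sits in the hand and the approach to the seat.

```bash
cat >> h.py <<'E'
def seatR(yaw):
    S=R.from_euler('ZY',[yaw,-0.26]).as_matrix(); return S@np.diag([-1,1,-1.]),S
E
python3 - <<'E'
from h import *
c=load('pics/w2.png');s=status.sense()
print(s['tool_pos'],plane(c,(260,264),s['tool_pos'][2]+31),plane(c,(272,230),s['tool_pos'][2]+26))
T,S=seatR(np.radians(-2))
o=np.array([537,-24.5,92])
print(S[:,2],delta(o+S[:,2]*(110),T))
E
python3 -m creep '[{"xyz":[0.02,-0.1,0],"twist":[0,-0.01,0]},{"xyz":[0.02,-0.22,0],"twist":[0,-0.02,0]},{"xyz":[0.02,-0.34,0],"twist":[0,-0.03,0]},{"xyz":[0.02,-0.46,0],"twist":[0,-0.04,0.005]},{"xyz":[0.03,-0.58,0],"twist":[0,-0.05,0.005]},{"xyz":[0.04,-0.7,0],"twist":[0,-0.06,0.01]},{"xyz":[0.04,-0.82,0],"twist":[0,-0.07,0.01]},{"xyz":[0.04,-0.92,0],"twist":[0,-0.08,0.01]},{"xyz":[0.04,-0.97,0],"twist":[0,-0.082,0.011]},{"xyz":[0.04,-0.97,0],"twist":[0,-0.082,0.011]}]'
python3 - <<'E'
from h import *
save("wrist","pics/w3.png");save("scene","pics/s3.png");save("side","pics/d3.png")
s=status.sense();print(s['tool_pos'],s['eef_rot'],s['joint_positions'].round(2))
E
```

```text
[521.75308255 309.91054659 198.16085052] [522.3716904  310.29962333 229.16085052] [507.56748322 315.87756704 224.16085052]
[-0.25692395  0.00897198  0.96638998] (array([ 0.0434, -1.1114, -0.0019]), array([ 0.0018, -0.082 ,  0.011 ]))
time_s: 4.12
tool_pos: [508.5, 16.3, 195.5]
eef_rot: [0.055, 2.885, -0.0]
ft_force: [1.0, 0.6, -1.4]
opening: 0.554
gripper_force: 30.0
[509.2231062   19.08593909 195.94423459] [5.07242055e-02 2.88516652e+00 4.11542185e-04] [-0.1   0.27  2.02  0.04  0.6  -1.67]
```

View pics/w3.png

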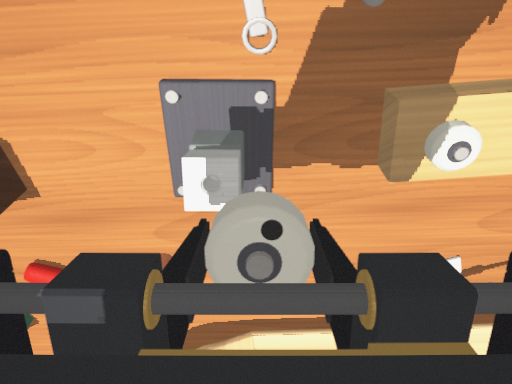

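The bore shows at about (211,184), and the stand's screws at (172,97), (261,97), (260,190) and (183,190).

Run:
```python
from h import *
c=load('pics/w3.png')
print(plane(c,(211,184),92))
for p in [(172,97),(261,97),(260,190)]: print(plane(c,p,12))
a=c['color'][140:225,165:265]
cv2.imwrite('pics/crop3.png',cv2.resize(cv2.cvtColor(a,cv2.COLOR_RGB2BGR),None,fx=6,fy=6,interpolation=cv2.INTER_CUBIC))
```

```text
[536.10135632 -24.95230734  92.        ]
[484.65339451 -66.18353679  12.        ]
[488.15413607  19.49684595  12.        ]
[593.74911387  14.60936919  12.        ]
```

View pics/crop3.png

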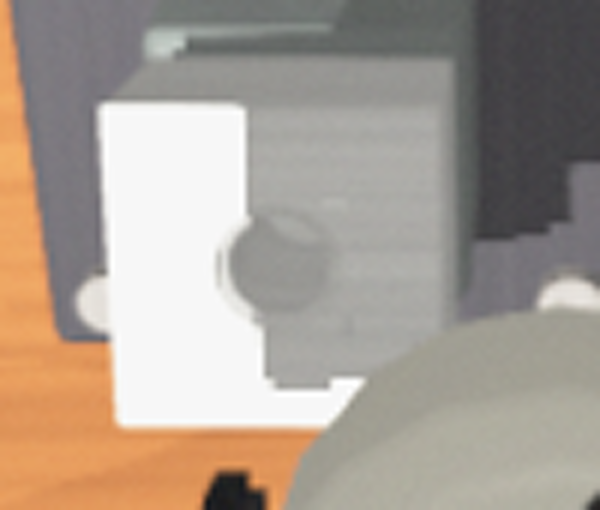

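Run:
```python
from h import *
T,S=seatR(-0.042);o=np.array([536.5,-24.7,92])
s=status.sense();print(s['tool_pos'])
print(delta(o+S[:,2]*80,T),delta(o+S[:,2]*50,T))
```

```text
[509.2231062   19.08593909 195.94423459]
(array([-0.0042, -0.1426,  0.0922]), array([ 0.0021, -0.0013,  0.0019])) (array([-0.0046, -0.1433,  0.1922]), array([ 0.0021, -0.0013,  0.0019]))
```

```bash
python3 -m creep '[{"xyz":[-0.004,-0.05,0],"twist":[0,0,0]},{"xyz":[-0.004,-0.1,0.03],"twist":[0.002,0,0.002]},{"xyz":[-0.004,-0.135,0.07],"twist":[0.002,0,0.002]},{"xyz":[-0.004,-0.143,0.11],"twist":[0.002,0,0.002]},{"xyz":[-0.004,-0.143,0.15],"twist":[0.002,0,0.002]},{"xyz":[-0.004,-0.143,0.18],"twist":[0.002,0,0.002]},{"xyz":[-0.004,-0.143,0.18],"twist":[0.002,0,0.002]},{"xyz":[-0.004,-0.143,0.18],"twist":[0.002,0,0.002]}]'
python3 - <<'E'
from h import *
a=save("scene","pics/s4.png");b=save("side","pics/d4.png")
T,S=seatR(-0.042);o=np.array([536.5,-24.7,92])
s=status.sense();p=np.array(s['tool_pos']);t=R.from_rotvec(s['eef_rot']).as_matrix()
print('tcp in seat',(S.T@(p-o)).round(1),'tilt err',R.from_matrix(T.T@t).as_rotvec().round(3))
tip=p+t[:,2]*38.5
for c,f in((a,'s4'),(b,'d4')):
    print(proj(c,tip),proj(c,o))
im=[]
for f,c in(('s4',a),('d4',b)):
    u=proj(c,o).astype(int);i=cv2.imread(f'pics/{f}.png')[u[1]-40:u[1]+40,u[0]-40:u[0]+40];im.append(cv2.resize(i,(400,400),interpolation=cv2.INTER_CUBIC));print(u-40)
cv2.imwrite('pics/crop4.png',np.hstack(im))
E
```

```text
time_s: 4.93
tool_pos: [522.9, -23.6, 144.1]
eef_rot: [0.059, 2.885, -0.007]
ft_force: [-0.2, 0.5, -0.8]
opening: 0.558
gripper_force: 30.0
tcp in seat [ 0.7  0.3 54.6] tilt err [-0.     0.002 -0.001]
[222.50611786 188.27555453] [222.45690073 193.35387629]
[269.02586421 197.16598072] [270.2109825  201.24475215]
[182 153]
[230 161]
```

View pics/crop4.png

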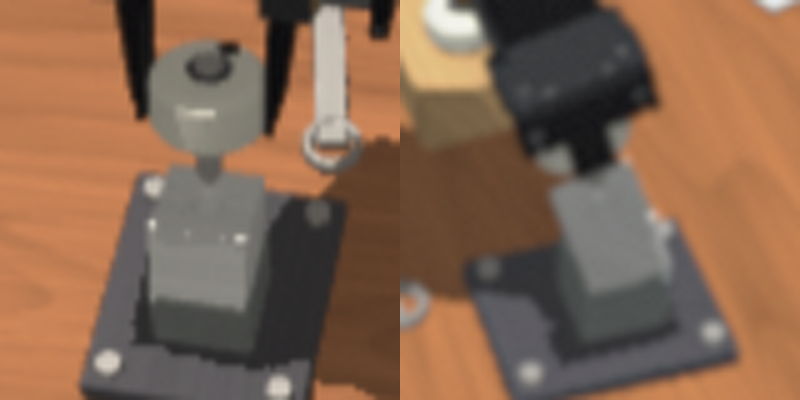

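The axle points straight at the bore in both views, with its tip about 16 mm above the mouth. I'll insert in stages and watch the force.

```bash
python3 -m creep '[{"xyz":[0,0,0.03],"twist":[0,0,0]},{"xyz":[0,0,0.055],"twist":[0,0,0]},{"xyz":[0,0,0.07],"twist":[0,0,0]},{"xyz":[0,0,0.085],"twist":[0,0,0]}]'
python3 - <<'E'
from h import *
T,S=seatR(-0.042);o=np.array([536.5,-24.7,92])
s=status.sense();print((S.T@(np.array(s['tool_pos'])-o)).round(1),(S.T@s['ft_force']).round(1),s['moment'].round(2))
E
```

```text
time_s: 5.37
tool_pos: [529.5, -24.6, 119.1]
eef_rot: [0.061, 2.884, -0.008]
ft_force: [-0.6, -0.1, -1.4]
opening: 0.559
gripper_force: 30.0
[ 0.2 -0.2 28. ] [-0.9 -0.1 -1.3] [ 0.02  0.26 -0.01]
```

```bash
python3 -m creep '[{"xyz":[0,0,0.02],"twist":[0,0,0]},{"xyz":[0,0,0.04],"twist":[0,0,0]},{"xyz":[0,0,0.055],"twist":[0,0,0]},{"xyz":[0,0,0.063],"twist":[0,0,0]},{"xyz":[0,0,0.067],"twist":[0,0,0]}]'
python3 - <<'E'
from h import *
T,S=seatR(-0.042);o=np.array([536.5,-24.7,92])
s=status.sense();print((S.T@(np.array(s['tool_pos'])-o)).round(1),(S.T@s['ft_force']).round(1),s['moment'].round(2))
E
```

```text
time_s: 5.78
tool_pos: [534.6, -24.9, 99.9]
eef_rot: [0.06, 2.884, -0.008]
ft_force: [-0.6, -0.2, -2.5]
opening: 0.562
gripper_force: 30.0
[ 0.2 -0.3  8.1] [-1.2 -0.2 -2.3] [0.   0.25 0.01]
```

Almost home. I'll press the last few millimetres in small steps until it makes contact.

```bash
python3 -m creep '[{"xyz":[0,0,0.003],"twist":[0,0,0]},{"xyz":[0,0,0.006],"twist":[0,0,0]},{"xyz":[0,0,0.008],"twist":[0,0,0]},{"xyz":[0,0,0.008],"twist":[0,0,0]}]'
python3 - <<'E'
from h import *
T,S=seatR(-0.042);o=np.array([536.5,-24.7,92])
s=status.sense();print((S.T@(np.array(s['tool_pos'])-o)).round(1),(S.T@s['ft_force']).round(1),s['moment'].round(2))
E
```

```text
time_s: 6.12
tool_pos: [534.9, -24.9, 98.9]
eef_rot: [0.06, 2.883, -0.008]
ft_force: [-6.7, 1.3, 9.1]
opening: 0.557
gripper_force: 30.1
[ 0.3 -0.2  7.1] [-4.2  1.1 10.6] [-0.12  0.83 -0.06]
```

Seated: about 10 N along the axis, with the TCP 7 mm above the face. I'll release, retreat along the axis, and look.

```bash
python3 -m creep '[{"xyz":[0,0,0],"twist":[0,0,0]},{"xyz":[0,0,0],"twist":[0,0,0]},{"xyz":[0,0,0],"twist":[0,0,0]},{"xyz":[0,0,0],"twist":[0,0,0]},{"xyz":[0,0,0],"twist":[0,0,0]},{"xyz":[0,0,-0.05],"twist":[0,0,0]},{"xyz":[0,0,-0.15],"twist":[0,0,0]},{"xyz":[0,0,-0.28],"twist":[0,0,0]},{"xyz":[0,0,-0.4],"twist":[0,0,0]},{"xyz":[0,0,-0.4],"twist":[0,0,0]}]' 1
python3 -m creep '[{"xyz":[0.1,0,0],"twist":[0,0,0]},{"xyz":[0.1,0,0],"twist":[0,0,0]},{"xyz":[0.1,0,0],"twist":[0,0,0]}]'
python3 - <<'E'
from h import *
c=save("wrist","pics/w5.png");b=save("side","pics/d5.png");a=save("scene","pics/s5.png")
T,S=seatR(-0.042);o=np.array([536.5,-24.7,92])
im=[]
for P in (c,a,b):
    u=np.clip(proj(P,o+S[:,2]*30).round().astype(int),60,[450,324]);n=60 if P is c else 25;print(proj(P,o+S[:,2]*37),u-n)
    i=cv2.cvtColor(P["color"],cv2.COLOR_RGB2BGR)[u[1]-n:u[1]+n,u[0]-n:u[0]+n];im.append(cv2.resize(i,(266,266),interpolation=cv2.INTER_CUBIC))
cv2.imwrite('pics/crop5.png',np.hstack(im))
s=status.sense();print(s['tool_pos'],s['eef_rot'])
E
```

```text
time_s: 6.95
tool_pos: [505.5, -23.8, 220.0]
eef_rot: [0.06, 2.875, -0.01]
ft_force: [0.3, 0.1, 0.0]
opening: 1.001
gripper_force: 0.0
time_s: 7.2
tool_pos: [475.0, -22.3, 206.4]
eef_rot: [0.061, 2.884, -0.008]
ft_force: [0.2, -0.2, -0.1]
opening: 1.003
gripper_force: 0.0
[259.72198615 223.66517667] [200 160]
[222.41375559 181.09011457] [197 158]
[267.04621244 192.11042298] [243 169]
[476.45794328 -22.53543038 206.49421818] [ 0.06047513  2.88310821 -0.00783231]
```

View pics/crop5.png

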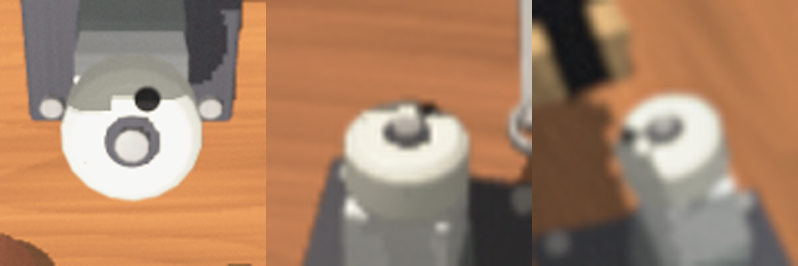

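The wheel is home and free in all three views; in the wrist crop the nut is at (132,146) and the dot at (147,98). That was my tenth picture, so from here I measure by masks only.

Run:
```python
from h import *
T,S=seatR(-0.042);o=np.array([536.5,-24.7,92])
def onface(c,uv,h):
    r,d=ray(c,uv);q=S.T@(r-o);e=S.T@d;return q+e*(h-q[2])/e[2]
c=load('pics/w5.png');g=cv2.cvtColor(c['color'],cv2.COLOR_RGB2GRAY)
def blob(c,x,y,n,th):
    g=cv2.cvtColor(c['color'],cv2.COLOR_RGB2GRAY)[y-n:y+n,x-n:x+n];m=(g<th).astype(np.uint8)
    k,l,st,ce=cv2.connectedComponentsWithStats(m)
    return [(ce[i]+[x-n,y-n],st[i,4]) for i in range(1,k) if st[i,4]>5]
for ct,A in blob(c,266,204,14,45): print('dot',ct,A,onface(c,ct,32))
print('nut',onface(c,(259.5,225.9),37))
s=load('pics/s5.png');d=load('pics/d5.png')
for ct,A in blob(s,197+80,158+20,4,60):pass
print('scene dot',onface(s,(197+428/1 *0+ (428-266)*50/266,158+108*50/266),32),'side',onface(d,(243+(629-532)*50/266,169+135*50/266),32))
print('scene nut',onface(s,(197+(408-266)*50/266,158+121*50/266),37),'side',onface(d,(243+(664-532)*50/266,169+126*50/266),37))
D=np.diag([-1,1,-1.])
print(delta((556,-294,235),D))
```

```text
dot [265.86046512 202.65116279] 43 [-16.31060082   5.00928343  32.        ]
nut [ 1.96107896 -0.18192241 37.        ]
scene dot [-18.22507876   7.96106584  32.        ] side [-16.04154795   5.21791745  32.        ]
scene nut [-1.81090838  2.58061005 37.        ] side [ 1.17721863 -2.98653068 37.        ]
(array([-0.3171, -0.893 , -0.0146]), array([-0.0017,  0.0821, -0.0133]))
```

```bash
python3 -m creep '[{"xyz":[-0.03,-0.09,-0.015],"twist":[0,0,0]},{"xyz":[-0.07,-0.21,-0.015],"twist":[0,0.02,0]},{"xyz":[-0.11,-0.33,-0.015],"twist":[0,0.04,0]},{"xyz":[-0.16,-0.45,-0.015],"twist":[-0.002,0.06,-0.013]},{"xyz":[-0.2,-0.57,-0.015],"twist":[-0.002,0.082,-0.013]},{"xyz":[-0.25,-0.69,-0.015],"twist":[-0.002,0.082,-0.013]},{"xyz":[-0.28,-0.8,-0.015],"twist":[-0.002,0.082,-0.013]},{"xyz":[-0.317,-0.87,-0.015],"twist":[-0.002,0.082,-0.013]},{"xyz":[-0.317,-0.893,-0.015],"twist":[-0.002,0.082,-0.013]},{"xyz":[-0.317,-0.893,-0.015],"twist":[-0.002,0.082,-0.013]}]'
python3 - <<'E'
from h import *
c=save("wrist","pics/w6.png")
D=np.diag([-1,1,-1.])
h=cv2.cvtColor(c['color'],cv2.COLOR_RGB2HSV)
u=proj(c,(556,-294,136)).round().astype(int);print(u)
x0,y0=u-60
H=h[y0:u[1]+60,x0:u[0]+60]
m=((H[...,1]<60)&(H[...,2]>150)).astype(np.uint8)
k,l,st,ce=cv2.connectedComponentsWithStats(m)
for i in range(1,k):
    if st[i,4]>40: print('white',ce[i]+[x0,y0],st[i],plane(c,ce[i]+[x0,y0],136).round(1))
mb=(H[...,2]<45).astype(np.uint8)
k,l,st,ce=cv2.connectedComponentsWithStats(mb)
for i in range(1,k):
    if st[i,4]>40: print('black',ce[i]+[x0,y0],st[i])
s=status.sense();print(s['tool_pos'],s['joint_positions'].round(2))
for f,n in(('pics/scene0.png',(104,177)),('pics/side0.png',(322,264))):
    q=load(f);x,y=n;H=cv2.cvtColor(q['color'],cv2.COLOR_RGB2HSV)[y-12:y+12,x-12:x+12]
    m=((H[...,1]<60)&(H[...,2]>130)).astype(np.uint8);k,l,st,ce=cv2.connectedComponentsWithStats(m)
    for i in range(1,k):
        if st[i,4]>15: print(f,ce[i]+[x-12,y-12],st[i,4],plane(q,ce[i]+[x-12,y-12],136).round(1))
E
```

```text
time_s: 8.18
tool_pos: [555.5, -295.5, 233.9]
eef_rot: [-0.004, -3.141, -0.002]
ft_force: [0.5, -0.3, 0.3]
opening: 0.998
gripper_force: 0.0
[261 186]
white [258.80961183 186.47689464] [ 45  48  27  26 541] [ 556.5 -295.8  136. ]
black [258.95142857 165.35142857] [ 44  30  29  23 350]
[ 555.1407403  -294.08044827  234.11687971] [-0.59  0.48  1.53  0.    1.14 -2.16]
pics/scene0.png [103.35483871 177.70967742] 62 [ 556.4 -295.2  136. ]
pics/side0.png [321.76388889 264.61111111] 72 [ 557.2 -296.4  136. ]
```

```bash
python3 -m creep '[{"xyz":[-0.004,-0.004,0.1],"twist":[0,0,0]},{"xyz":[-0.004,-0.004,0.22],"twist":[0,0,0]},{"xyz":[-0.004,-0.004,0.34],"twist":[0,0,0]},{"xyz":[-0.004,-0.004,0.44],"twist":[0,0,0]},{"xyz":[-0.004,-0.004,0.5],"twist":[0,0,0]},{"xyz":[-0.004,-0.004,0.523],"twist":[0,0,0]},{"xyz":[-0.004,-0.004,0.523],"twist":[0,0,0]}]'
python3 -m creep '[{"xyz":[0,0,0],"twist":[0,0,0]},{"xyz":[0,0,0],"twist":[0,0,0]},{"xyz":[0,0,0],"twist":[0,0,0]},{"xyz":[0,0,0],"twist":[0,0,0]},{"xyz":[0,0,0],"twist":[0,0,0]},{"xyz":[0,0,0],"twist":[0,0,0]},{"xyz":[0,0,0],"twist":[0,0,0]},{"xyz":[0,0,0],"twist":[0,0,0]},{"xyz":[0,0,0],"twist":[0,0,0]},{"xyz":[0,0,0],"twist":[0,0,0]}]' -1
python3 -m creep '[{"xyz":[0,0,0],"twist":[0,0,0]},{"xyz":[0,0,0],"twist":[0,0,0]},{"xyz":[0,0,0],"twist":[0,0,0]}]'
```

```text
time_s: 8.82
tool_pos: [556.0, -293.5, 77.0]
eef_rot: [0.0, -3.139, -0.004]
ft_force: [-0.1, -0.4, -0.0]
opening: 1.0
gripper_force: 0.0
time_s: 9.65
tool_pos: [556.4, -294.9, 78.1]
eef_rot: [-0.001, -3.141, -0.002]
ft_force: [-0.1, 0.0, -0.2]
opening: 0.358
gripper_force: 0.0
time_s: 9.9
tool_pos: [556.4, -295.0, 78.1]
eef_rot: [-0.001, -3.142, -0.001]
ft_force: [-0.4, -0.7, 0.2]
opening: 0.291
gripper_force: 30.0
```

```bash
python3 -m creep '[{"xyz":[0,0,-0.04],"twist":[0,0,0]},{"xyz":[0,0,-0.12],"twist":[0,0,0]},{"xyz":[0,0,-0.22],"twist":[0,0,0]},{"xyz":[0,0,-0.32],"twist":[0,0,0]},{"xyz":[0,0,-0.42],"twist":[0,0,0]},{"xyz":[0,0,-0.48],"twist":[0,0,0]},{"xyz":[0,0,-0.5],"twist":[0,0,0]},{"xyz":[0,0,-0.5],"twist":[0,0,0]}]'
python3 - <<'E'
from h import *
T,S=seatR(-0.042);o=np.array([536.5,-24.7,92])
s=status.sense();print(s['tool_pos'],s['ft_force'],s['opening'])
print(delta(o+S@[-16.4,5.8,32+72.7+40],T))
a=save("scene","pics/s7.png");b=save("side","pics/d7.png")
# look for axis: silhouette difference vs start image
p=np.array(s['tool_pos'])
for c,f in((a,'scene0'),(b,'side0')):
    d=np.abs(c['color'].astype(int)-load(f'pics/{f}.png')['color']).max(2)>40
    for t in (3,10,18,25,35,45,52,59):   # distance from tip
        P=p+[0,0,t-72.7];u=proj(c,P);y=int(round(u[1]));r=np.where(d[y,int(u[0])-14:int(u[0])+15])[0]+int(u[0])-14
        print(f,t,u.round(1),(r.min(),r.max(),len(r)) if len(r) else None)
E
```

```text
time_s: 10.57
tool_pos: [556.6, -295.1, 229.9]
eef_rot: [0.001, 3.139, -0.001]
ft_force: [0.1, -0.3, -2.7]
opening: 0.288
gripper_force: 30.0
[ 556.6348605  -295.14014001  229.92369471] [ 0.12282818 -0.30984638 -2.69150502] 0.28823611912680613
(array([0.2435, 0.9281, 0.0068]), array([ 0.0016, -0.0821,  0.0131]))
scene0 3 [100.4 171.4] (np.int64(99), np.int64(102), 4)
scene0 10 [ 99.5 169.5] (np.int64(95), np.int64(102), 8)
scene0 18 [ 98.5 167.3] (np.int64(93), np.int64(103), 11)
scene0 25 [ 97.5 165.4] (np.int64(92), np.int64(103), 12)
scene0 35 [ 96.2 162.6] (np.int64(88), np.int64(103), 16)
scene0 45 [ 94.9 159.7] (np.int64(85), np.int64(102), 18)
scene0 52 [ 94.  157.7] (np.int64(84), np.int64(102), 19)
scene0 59 [ 93.  155.6] (np.int64(84), np.int64(103), 20)
side0 3 [322.4 257.4] (np.int64(308), np.int64(336), 24)
side0 10 [322.7 255.3] (np.int64(308), np.int64(336), 22)
side0 18 [323.1 253. ] (np.int64(309), np.int64(337), 26)
side0 25 [323.4 250.9] (np.int64(309), np.int64(337), 29)
side0 35 [323.9 247.9] (np.int64(309), np.int64(337), 29)
side0 45 [324.4 244.8] (np.int64(315), np.int64(338), 24)
side0 52 [324.7 242.7] (np.int64(315), np.int64(338), 24)
side0 59 [325.1 240.5] (np.int64(311), np.int64(339), 29)
```

```bash
python3 -m creep '[{"xyz":[0.03,0.08,0],"twist":[0,0,0]},{"xyz":[0.06,0.2,0],"twist":[0,-0.02,0]},{"xyz":[0.09,0.32,0],"twist":[0,-0.04,0.005]},{"xyz":[0.12,0.44,0],"twist":[0,-0.06,0.01]},{"xyz":[0.15,0.56,0.006],"twist":[0.001,-0.082,0.013]},{"xyz":[0.18,0.68,0.006],"twist":[0.0015,-0.082,0.013]},{"xyz":[0.21,0.79,0.006],"twist":[0.0015,-0.082,0.013]},{"xyz":[0.243,0.88,0.006],"twist":[0.0015,-0.082,0.013]},{"xyz":[0.243,0.928,0.006],"twist":[0.0015,-0.082,0.013]},{"xyz":[0.243,0.928,0.006],"twist":[0.0015,-0.082,0.013]}]'
python3 -m creep '[{"xyz":[0,0,0],"twist":[0,0,0]},{"xyz":[0,0,0],"twist":[0,0,0]}]'
python3 - <<'E'
from h import *
T,S=seatR(-0.042);o=np.array([536.5,-24.7,92])
s=status.sense();p=np.array(s['tool_pos']);t=R.from_rotvec(s['eef_rot']).as_matrix()
print('tcp seat',(S.T@(p-o)).round(1),'err',R.from_matrix(T.T@t).as_rotvec().round(3),(S.T@s['ft_force']).round(2))
a=save("scene","pics/s8.png");b=save("side","pics/d8.png");w=save("wrist","pics/w8.png")
# silhouettes perpendicular to the gauge axis, vs pictures s5/d5 (wheel home, no gauge)
for c,f in((a,'s5'),(b,'d5')):
    d=(np.abs(c['color'].astype(int)-load(f'pics/{f}.png')['color']).max(2)>30).astype(np.uint8)*255
    u0=proj(c,p+t[:,2]*72.7);u1=proj(c,p+t[:,2]*10);ax=(u0-u1)/np.linalg.norm(u0-u1);nn=np.array([-ax[1],ax[0]])
    print(f,'tip',u0.round(1),'axis',ax.round(2),'normal',nn.round(2))
    for k in (-6,0,4,8,12,20,28,35,45,50,55):
        q=proj(c,p+t[:,2]*(72.7-k));L=np.arange(-14,14.1,.5)
        v=cv2.remap(d,(q[0]+L*nn[0]).astype(np.float32)[None],(q[1]+L*nn[1]).astype(np.float32)[None],cv2.INTER_LINEAR)[0]>127
        print(k,(L[v].min(),L[v].max(),v.sum()) if v.any() else None,end=' ')
    print()
E
```

```text
time_s: 11.5
tool_pos: [482.3, -14.1, 225.4]
eef_rot: [0.057, 2.886, -0.004]
ft_force: [0.5, -0.5, -1.9]
opening: 0.292
gripper_force: 30.0
time_s: 11.67
tool_pos: [483.6, -17.0, 225.9]
eef_rot: [0.06, 2.885, -0.005]
ft_force: [0.6, 0.1, -2.8]
opening: 0.289
gripper_force: 30.0
tcp seat [-16.9   5.5 143. ] err [-0.002  0.004  0.   ] [-0.15  0.14 -2.81]
s5 tip [226.4 165.2] axis [-0.  1.] normal [-1. -0.]
-6 None 0 (np.float64(-2.0), np.float64(0.5), np.int64(6)) 4 (np.float64(-2.0), np.float64(0.5), np.int64(6)) 8 (np.float64(-2.5), np.float64(1.5), np.int64(9)) 12 (np.float64(-4.0), np.float64(2.5), np.int64(14)) 20 (np.float64(-6.0), np.float64(4.5), np.int64(22)) 28 (np.float64(-7.0), np.float64(4.5), np.int64(24)) 35 (np.float64(-7.0), np.float64(4.5), np.int64(24)) 45 (np.float64(-8.0), np.float64(5.5), np.int64(28)) 50 (np.float64(-10.0), np.float64(7.5), np.int64(36)) 55 (np.float64(-10.5), np.float64(8.5), np.int64(39)) 
d5 tip [257.2 184.7] axis [0.34 0.94] normal [-0.94  0.34]
-6 (np.float64(-2.0), np.float64(4.5), np.int64(14)) 0 (np.float64(-0.5), np.float64(7.5), np.int64(10)) 4 (np.float64(-0.5), np.float64(8.0), np.int64(17)) 8 (np.float64(-1.0), np.float64(8.0), np.int64(19)) 12 (np.float64(-1.5), np.float64(8.5), np.int64(21)) 20 (np.float64(-4.0), np.float64(8.0), np.int64(23)) 28 (np.float64(-5.0), np.float64(8.5), np.int64(27)) 35 (np.float64(-5.5), np.float64(12.0), np.int64(30)) 45 (np.float64(-8.0), np.float64(14.0), np.int64(41)) 50 (np.float64(-8.5), np.float64(9.5), np.int64(26)) 55 (np.float64(-11.0), np.float64(14.0), np.int64(35))
```

```bash
python3 -m creep '[{"xyz":[0,0,0.03],"twist":[0,0,0]},{"xyz":[0,0,0.06],"twist":[0,0,0]},{"xyz":[0,0,0.085],"twist":[0,0,0]},{"xyz":[0,0,0.1],"twist":[0,0,0]},{"xyz":[0,0,0.11],"twist":[0,0,0]},{"xyz":[0,0,0.11],"twist":[0,0,0]},{"xyz":[0,0,0.11],"twist":[0,0,0]}]'
cat > f.py <<'E'
from h import *
T,S=seatR(-0.042);o=np.array([536.5,-24.7,92])
s=status.sense();p=np.array(s['tool_pos']);t=R.from_rotvec(s['eef_rot']).as_matrix()
print('tcp seat',(S.T@(p-o)).round(1),'err',R.from_matrix(T.T@t).as_rotvec().round(3),(S.T@s['ft_force']).round(2))
E
python3 f.py
```

```text
time_s: 12.4
tool_pos: [492.1, -16.9, 194.6]
eef_rot: [0.06, 2.884, -0.005]
ft_force: [0.3, 0.3, -1.5]
opening: 0.294
gripper_force: 30.0
tcp seat [-16.8   5.9 110.6] err [-0.002  0.003  0.   ] [-0.16  0.29 -1.56]
```

```bash
python3 -m creep '[{"xyz":[0,0,0.008],"twist":[0,0,0]},{"xyz":[0,0,0.014],"twist":[0,0,0]},{"xyz":[0,0,0.014],"twist":[0,0,0]},{"xyz":[0,0,0.014],"twist":[0,0,0]}]'; python3 f.py
python3 -m creep '[{"xyz":[0,0,0.005],"twist":[0,0,0]},{"xyz":[0,0,0.005],"twist":[0,0,0]},{"xyz":[0,0,0.005],"twist":[0,0,0]}]'; python3 f.py
```

```text
time_s: 12.73
tool_pos: [493.2, -16.9, 190.7]
eef_rot: [0.06, 2.883, -0.005]
ft_force: [0.4, -0.5, -2.6]
opening: 0.296
gripper_force: 30.0
tcp seat [-16.8   5.9 106.6] err [-0.002  0.002  0.   ] [-0.3  -0.44 -2.6 ]
time_s: 12.98
tool_pos: [493.7, -17.0, 189.3]
eef_rot: [0.06, 2.883, -0.006]
ft_force: [-0.6, 0.2, -1.1]
opening: 0.288
gripper_force: 30.0
tcp seat [-16.6   5.9 105.1] err [-0.002  0.002  0.   ] [-0.9   0.14 -0.93]
```

```bash
for i in 1 2; do python3 -m creep '[{"xyz":[0,0,0.006],"twist":[0,0,0]},{"xyz":[0,0,0.006],"twist":[0,0,0]},{"xyz":[0,0,0.006],"twist":[0,0,0]}]' >/dev/null; python3 f.py; python3 -m creep '[{"xyz":[0,0,0],"twist":[0,0,0]}]' >/dev/null;  python3 f.py; done
```

```text
tcp seat [-16.7   5.9 103.3] err [-0.002  0.002  0.   ] [-0.1  -0.77 -0.04]
tcp seat [-16.7   5.9 103.3] err [-0.002  0.002  0.   ] [-0.21 -0.53 -0.41]
tcp seat [-16.7   5.9 101.5] err [-0.002  0.002  0.   ] [-0.44 -0.29  1.69]
tcp seat [-16.7   5.9 101.5] err [-0.002  0.002  0.   ] [-0.14  0.04  1.03]
```

```bash
python3 -m creep '[{"xyz":[0,0,0.002],"twist":[0,0,0]},{"xyz":[0,0,0.002],"twist":[0,0,0]}]' >/dev/null; for i in 1 2 3 4 5 6 7 8; do python3 -m creep '[{"xyz":[0,0,0],"twist":[0,0,0]}]' >/dev/null;  python3 f.py; done
python3 - <<'E'
from h import *
T,S=seatR(-0.042);o=np.array([536.5,-24.7,92])
s=status.sense();p=np.array(s['tool_pos'])
for n,f in(("scene","s5"),("side","d5")):
    c=save(n,f"pics/{n}9.png");r=load(f'pics/{f}.png')
    u=proj(c,o+S@[0,0,37]).round().astype(int)
    # other wheel / seated wheel shift: phase correlation of the wheel's lower side, away from gauge
    v=proj(c,o+S@[8,0,8]).round().astype(int);g=[cv2.cvtColor(q['color'],cv2.COLOR_RGB2GRAY).astype(np.float32)[v[1]-10:v[1]+14,v[0]-16:v[0]+16] for q in(r,c)]
    print(n,'shift px',cv2.phaseCorrelate(g[0],g[1]))
E
```

```text
tcp seat [-16.7   5.9 100.9] err [-0.002  0.002  0.   ] [-0.52  0.18  0.52]
tcp seat [-16.7   5.9 100.9] err [-0.002  0.002  0.   ] [-0.33  0.17  0.8 ]
tcp seat [-16.7   5.9 100.9] err [-0.002  0.002  0.   ] [0.19 0.16 1.55]
tcp seat [-16.7   5.9 100.9] err [-0.002  0.002  0.   ] [ 0.6  -0.22  1.05]
tcp seat [-16.7   5.9 100.9] err [-0.002  0.002  0.   ] [-0.63  0.47  1.14]
tcp seat [-16.7   5.9 100.9] err [-0.002  0.002  0.   ] [ 0.16 -0.31  0.99]
tcp seat [-16.7   5.9 100.9] err [-0.002  0.002  0.   ] [-0.5   0.7   0.52]
tcp seat [-16.7   5.9 100.9] err [-0.002  0.002  0.   ] [-0.23  0.3   0.93]
scene shift px ((-0.2579850974262641, 0.11698919163990595), 0.8105309164772431)
side shift px ((0.6435607604829219, -0.25797023409006137), 0.5563744027167559)
```

```bash
python3 -m creep '[{"xyz":[0,0,0.002],"twist":[0,0,0]},{"xyz":[0,0,0.002],"twist":[0,0,0]},{"xyz":[0,0,0.002],"twist":[0,0,0]},{"xyz":[0,0,0.002],"twist":[0,0,0]}]'; python3 f.py; python3 -c "
from station import workorder; print(workorder.finish_job())"
```

```text
time_s: 14.92
tool_pos: [494.8, -17.0, 184.6]
eef_rot: [0.06, 2.883, -0.005]
ft_force: [-0.3, -0.1, 1.2]
opening: 0.292
gripper_force: 30.0
tcp seat [-16.7   5.9 100.3] err [-0.002  0.002  0.   ] [ 0.04 -0.11  1.24]
the job is handed in; nothing more can be done
None
```

The job is handed in, with no verdict returned: the dotted wheel is home in the seat and released, and the gauge is held square on its dot at about 3.5 N, which puts the plunger roughly half way in by estimate.

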